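Open the bench screw press and load its shuttle die

TASK

Open up the little screw press: take hold of the handwheel and wind it anticlockwise, letting your hand rise with the screw, and ease the ram up until you feel it come firmly against its stop bar; do not force it there, and back it off about a quarter of a turn so that it is not left jammed. Then slide the shuttle plate by its orange post fully home against the rear stop, so that the die sits under the ram, without ramming it, let go, and leave the other things on the bench alone.

Things in the scene. Friction and masses are not known exactly. Their poses are not given: they have to be found in the camera images.
- press: Fixed bench screw press, bolted down. Origin on the bench under the screw axis; x: the way the shuttle plate slides in (feed side -x); z up. Green bed 40 mm high, x = -165 to +70 mm, 176 mm wide; steel guide rails beside the plate stand 12 mm above it. Columns 22 mm thick at y = +-72 mm; green crosshead 52 mm (x) by 182 mm (y), z = 138 to 174 mm, below the wheel.
- hub (a point): Top of the nut at the centre of the red handwheel (121 mm across), on the upright screw axis of the press. Anticlockwise seen from above raises the wheel with its handle and the ram by 20 mm a turn. Turning takes about 7 N at the handle; it stays where it is left; one to two and a half turns bring the ram to its stop.
- handle (a point): Centre of the black handle that stands upright on the handwheel rim, 48 mm off the screw axis: 21 mm thick, 54 mm tall, this point 30 mm above its foot. It spins freely on its own pin, so a hand that grips it from above can go round without twisting. It rises and falls with the wheel.
- ram: The dark ram, 68 by 112 by 22 mm with brass bushes on the columns; origin at the centre of its underside, which is its pressing face.
- ram_top (a point): Centre of the upper face of the dark ram, round the screw; the ram is 22 mm thick and moves up and down with the screw without turning. At the start it is too low for the die to pass under.
- stop_bar: Brass stop bar, 60 mm (x) by 180 mm (y) by 12 mm, clamped across the two columns above the ram; origin at the centre of its underside, straight above ram_top. Its height is set anew each time. The ram is fully up when its upper face meets it: turning is then blocked hard, and 20 N more at the handle than plain turning, or a fast run into it, jams the screw.
- die (a point): Centre of the top of the round steel die (56 mm wide, its top 32 mm above the bed) on the shuttle plate: a loose aluminium plate, 185 by 76 by 10 mm, die and all 0.75 kg, lying on the bed between the rails with 1.5 mm play each side. Its leading edge is 45 mm ahead of the die's centre. It starts 70 to 95 mm short of home; home, the die is on the screw axis.
- rear_stop (a point): Middle of the face of the dark rear stop, 45 mm from the screw axis, 8 mm above the bed, against which the leading edge of the shuttle plate comes when fully home.
- post (a point): Centre (half-way up: 36 mm above the bed, 76 mm above the bench) of the orange upright post on the shuttle plate by which it is pushed: 16 mm thick, standing 46 mm above the plate, 125 mm behind the die's centre (towards the press's -x).
- pliers: Bystander: pliers with orange handles, about 155 mm long, lying flat; origin on the bench near the joint.
- gem_box: Bystander: small white gem box, 50 by 50 by 22 mm; origin at the centre of its underside.
- flux_jar: Bystander: amber glass jar with a black cap, 48 mm wide, 55 mm tall; origin at the centre of its underside.
Not all that is in view belongs to the job. Of the things shaped like the part that bears die, the aluminium one is meant.

How it is judged:
By the outcome, as a careful person would: the job done as asked, in the order asked, and still so for the second after the job is handed in, with the robot touching nothing.
It also fails if it takes over 72 s, if anything falls off the work surface, if the arm or the gripper's body presses on something with over 40 N, if the wrist force passes 120 N, or if a joint passes its speed limit or range.

ROBOT

A 6-joint arm with a two-finger parallel gripper is mounted at the origin on the work surface. World frame = base frame: x ahead of the robot, y to its left, z up, the work surface at z = 0. Lengths are in m, angles in rad, forces in N, time in s.
With the tool pointing down it reaches from about 0.3 to 0.875 m from the base axis. Payload 6.4 kg.
Tool frame: the origin (TCP) lies between the finger pads; the fingertips stand 22 mm ahead of it and the grasp point (between the pads) lies 3 mm ahead of it; z points along the fingers, y is the line along which they close (so a half turn about z gives the same grasp; the last joint's range is limited). The gripper opens to 85 mm and grips with 20 to 120 N. Pads are 22 mm wide; open, the fingers measure 114 mm over their backs; the gripper's body (76 mm by 85 mm) begins 54 mm behind the grasp point. The pads swing forward as they close: fully open they stand 13 mm farther back than shut.
Start: joints at [0.911, 0.181, 1.607, -0, 1.354, -0.206], TCP at [0.252, 0.517, 0.253] pointing down, gripper open.
Joint ranges: [-2.99, 2.99], [-0.89, 2.07], [0.3, 2.58], [-1.14, 4.28], [0, 2.63], [-3.12, 3.12]. Speed limits (rad/s): [2.57, 2.57, 3.01, 3.14, 3.14, 3.14].

INTERFACE

Orientations are given as a unit quaternion [w, x, y, z].
In Python, from bench import ctrl, imaging, workorder gives the robot as it stands.
- The arm moves only by the shell command python3 -m pendant 'ROWS' [OPENING]. ROWS is JSON, a list of rows, each a list of 4 numbers: the shift along the tool's x, y, z in cm, then the turn about the tool's z in degrees. In form: [[dx, dy, dz, roll], ...]. A call has 1 to 12 rows; each row is the pose to reach, as a shift and turn from the pose commanded when the call began, along the tool's axes at that moment; what a row does not reach only later rows make up. A row lasts 1/12 s, in which the tool goes at most 41.7 mm and 7.16 degrees, less where a joint would pass 70% of its speed; a pose out of reach is approached as far as the arm can. A call with a gripper value outside its range is refused whole. OPENING is the opening, from 0 (shut) to 1 (fully open), set as the call begins (- or left out, the last holds). The fingers move at their own pace and stop on an object; the grip force is fixed at half the most. Time passes only in rows, so rows that repeat a pose let the fingers close. It gives the time, the measured TCP pose, the force, the opening and the grip force at its end, in the units of the state.
- ctrl.get_obs(): the state, without advancing time (a new reading comes with each control period).
- imaging.camera(name): name is "scene" or "side" or "wrist"; returns the picture (420x560x3 uint8, red, green, blue); there is no depth.
- imaging.camera_info(name): a dict with "K" (3x3 intrinsics, pixels), "T" (4x4, takes a point from camera to world coordinates); the wrist camera has in their place "tool_from_camera" (4x4, takes a point from camera to tool coordinates, whose origin is the TCP and whose axes are the flange's). Camera axes: x right, y up, looking along -z (the intrinsics and any distortion apply to the point x, -y, -z); pixel columns grow to the right and rows downward; lengths in m; the calibration is good to about 2 mm. A picture is of the moment at which its call begins: read the wrist's pose just before it. camera_info takes no time and is no camera call.
- workorder.hand_in(): hands the job in; it is judged then, once.
The state is a dict: "time_s": time; "q": joint angles; "dq": joint speeds; "joint_efforts": joint torques, N m; "eef_pos": TCP position; "eef_rot": TCP orientation; "wrist_force": force on the tool from outside, world axes, zero at the start; "torque": the same for the moment, N m; "opening": opening from 0.0 (shut) to 1.0 (fully open); "grasp_force": force on a finger pad.
Only numpy, scipy, OpenCV 4.12 (cv2) and the standard library are available. Lean on these libraries where they do the work, as an engineer would, in place of code of your own. Each camera call takes 0.05 s, during which the arm holds its last target. There are 200 camera calls.

## Working session

There is one attempt and no reset: what is moved stays moved. The work goes in short steps, Python scripts to look and compute and a shell command to move; the robot and the scene stay as the last step left them, time stands still between calls to the robot, and variables do not carry over. Pictures are saved under pics/ and viewed, at most 10 in all, crops included, and the job is handed in when it is done.

```bash
mkdir -p pics; ls; python3 - <<'E'
from bench import ctrl, imaging
import cv2,numpy as np
a=imaging.camera("scene");b=imaging.camera("side")
cv2.imwrite("pics/scene0.png",a[:,:,::-1]);cv2.imwrite("pics/side0.png",b[:,:,::-1])
for n in("scene","side","wrist"):
    print(n,imaging.camera_info(n))
o=ctrl.get_obs();print(o)
E
```

```text
pics
scene {'K': array([[439.21376227,   0.        , 280.92700712],
       [  0.        , 439.21376227, 208.89741681],
       [  0.        ,   0.        ,   1.        ]]), 'T': array([[-0.31110023, -0.69124855,  0.65222089,  1.29326142],
       [ 0.95026979, -0.21593723,  0.22440688,  0.23714988],
       [-0.01428216,  0.68959883,  0.72405074,  0.98699875],
       [ 0.        ,  0.        ,  0.        ,  1.        ]])}
side {'K': array([[471.40540379,   0.        , 276.92816505],
       [  0.        , 471.40540379, 208.05508107],
       [  0.        ,   0.        ,   1.        ]]), 'T': array([[ 0.98825549,  0.06608709, -0.13778092,  0.38285625],
       [-0.15223081,  0.504246  , -0.85003632, -1.05912097],
       [ 0.01329905,  0.86102756,  0.50838437,  0.78298234],
       [ 0.        ,  0.        ,  0.        ,  1.        ]])}
wrist {'K': array([[374.56738289,   0.        , 278.76518995],
       [  0.        , 374.56738289, 206.12915853],
       [  0.        ,   0.        ,   1.        ]]), 'tool_from_camera': array([[ 5.41950977e-04,  9.57287513e-01,  2.89137206e-01,
         7.365
[... 258 characters left out ...]
00e+00]])}
{'time_s': 0.1, 'q': array([ 9.10720588e-01,  1.81506055e-01,  1.60789383e+00, -3.62822377e-05,
        1.35384266e+00, -2.06288914e-01]), 'dq': array([ 0.00015019, -0.00175369, -0.00332592,  0.00074341, -0.00033311,
       -0.00120333]), 'joint_efforts': array([ 6.88600139e-04, -4.45874834e+01, -3.52237952e+01, -1.77904612e-04,
        4.15454357e-03, -5.52793063e-05]), 'eef_pos': array([0.25175639, 0.51643089, 0.25245899]), 'eef_rot': array([-3.30203535e-04,  2.24947753e-01,  9.74370478e-01, -7.56183916e-04]), 'wrist_force': array([-0.59316059, -0.11621174,  0.3529984 ]), 'torque': array([-0.01239613,  0.00677263,  0.00041497]), 'grasp_force': 0.0, 'opening': 0.9994074182743927}
```

View pics/scene0.png

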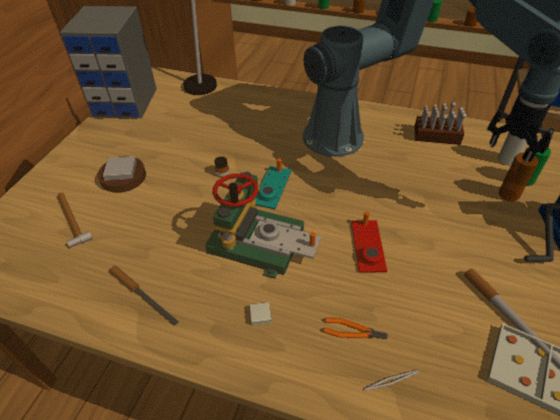

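View pics/side0.png

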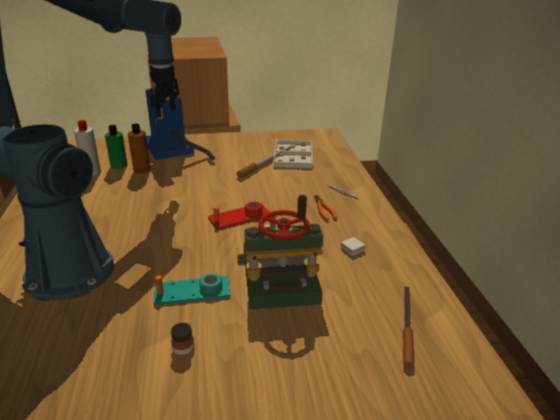

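The scene shows three plates: aluminium in the press (scene ~270,235, post 313,240), teal (272,185) and red (369,245). The aluminium one, lying between the rails, fits the description. I'll confirm it with an enlarged crop of both views.

```bash
python3 - <<'E'
import cv2,numpy as np
a=cv2.imread("pics/scene0.png")[165:285,195:335];b=cv2.imread("pics/side0.png")[185:315,225:345]
A=cv2.resize(a,(400,343),interpolation=cv2.INTER_CUBIC);B=cv2.resize(b,(400,433),interpolation=cv2.INTER_CUBIC)
c=np.zeros((433,800,3),np.uint8);c[:343,:400]=A;c[:,400:]=B
cv2.imwrite("pics/crop0.png",c)
E
```

```text
(no output)
```

View pics/crop0.png

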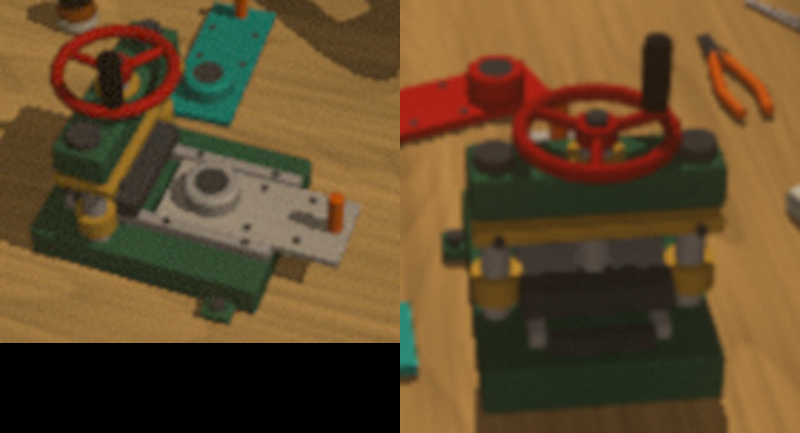

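The crop confirms that the aluminium plate with the steel die (scene ~269,231) and orange post (~313,239) lies between the rails. The handle centre is at scene (233.5,192) and side (302,207).

```bash
cat > h.py <<'E'
import numpy as np,cv2
from bench import ctrl,imaging
from scipy.spatial.transform import Rotation as R
def ray(cam,p,o=None):
    i=imaging.camera_info(cam);K=i["K"]
    if cam=="wrist":
        M=np.eye(4);M[:3,:3]=rot(o);M[:3,3]=o["eef_pos"];T=M@i["tool_from_camera"]
    else:T=i["T"]
    d=np.array([(p[0]-K[0,2])/K[0,0],-(p[1]-K[1,2])/K[1,1],-1.])
    d=T[:3,:3]@d;return T[:3,3],d/np.linalg.norm(d)
def rot(o):
    w,x,y,z=o["eef_rot"];return R.from_quat([x,y,z,w]).as_matrix()
def onz(r,z): return r[0]+r[1]*(z-r[0][2])/r[1][2]
def tri(r,s):
    A=np.stack([r[1],-s[1]],1);t=np.linalg.lstsq(A,s[0]-r[0],rcond=None)[0]
    a=r[0]+t[0]*r[1];b=s[0]+t[1]*s[1];return (a+b)/2,np.linalg.norm(a-b)
def toolshift(o,target):  # cm
    return rot(o).T@(np.array(target)-o["eef_pos"])*100
E
python3 - <<'E'
from h import *
C={}
for n,box in(("scene",(165,215,205,265)),("side",(200,245,250,325))):
    im=cv2.imread(f"pics/{n}0.png").astype(int);b,g,r=im[...,0],im[...,1],im[...,2]
    m=((r>90)&(g<60)&(b<60)).astype(np.uint8)
    k=np.zeros_like(m);k[box[0]:box[1],box[2]:box[3]]=m[box[0]:box[1],box[2]:box[3]]
    c=[x for x in cv2.findContours(k,0,2)[0]];c=max(c,key=cv2.contourArea)
    C[n]=cv2.fitEllipse(cv2.convexHull(c));print(n,C[n],cv2.contourArea(c))
w,e=tri(ray("scene",C["scene"][0]),ray("side",C["side"][0]));print("wheel",w,e)
h,e=tri(ray("scene",(233.5,192.3)),ray("side",(301.8,206.9)));print("handle",h,e,np.linalg.norm((h-w)[:2]))
p=onz(ray("scene",(313,239.2)),.076);print("post",p)
u=(w-p)[:2];print(np.linalg.norm(u),np.degrees(np.arctan2(u[1],u[0])))
d=onz(ray("scene",(195+211/2.857,165+181/2.857)),.072);print("die",d,np.linalg.norm((d-p)[:2]))
v=(d-p)[:2];print(np.degrees(np.arctan2(v[1],v[0])))
o=ctrl.get_obs();print(rot(o).round(3))
E
```

```text
scene ((235.2459259033203, 189.45835876464844), (32.420894622802734, 45.665916442871094), 83.70169067382812) 405.0
side ((275.45758056640625, 218.81150817871094), (33.41088104248047, 61.6431884765625), 109.86249542236328) 721.0
wheel [ 0.53742267 -0.14080887  0.19673846] 0.021428511123684494
handle [ 0.59115666 -0.12916418  0.22658613] 0.0031168338187672192 0.054981275985758506
post [0.55372082 0.07194886 0.076     ]
0.213381066526764 -94.38054593246805
die [ 0.54951259 -0.05518551  0.072     ] 0.12720400385398012
-91.89583575593697
[[-0.899  0.438 -0.001]
 [ 0.438  0.899 -0.001]
 [ 0.    -0.002 -1.   ]]
```

```bash
python3 - <<'E'
from h import *
w,e=tri(ray("scene",(235.25,189.5)),ray("side",(284.4,224.8)));print("wheel",w,e)
h,e=tri(ray("scene",(233.5,192.3)),ray("side",(301.8,206.9)));print("handle",h,e,(h-w),np.linalg.norm((h-w)[:2]))
p=onz(ray("scene",(313,239.2)),.076)
u=(w-p)[:2];print(np.linalg.norm(u),np.degrees(np.arctan2(u[1],u[0])))
# die-based axis direction
# bed green corners (bed top z .04): scene crop right far corner & right near corner
for q in((310,163),(262,290),(34,232)): print(onz(ray("scene",(195+q[0]/2.857,165+q[1]/2.857)),.04))
o=ctrl.get_obs();print(toolshift(o,h+[0,0,.10]))
E
```

```text
wheel [ 0.54769646 -0.14580167  0.19132638] 0.0035709028610131405
handle [ 0.59115666 -0.12916418  0.22658613] 0.0031168338187672192 [0.0434602  0.01663749 0.03525975] 0.046535954431534764
0.21783385007762412 -91.58475929092475
[0.47067309 0.02234097 0.04      ]
[0.63574708 0.02375016 0.04      ]
[ 0.6365279  -0.20736203  0.04      ]
[-58.80359366 -43.15974289  -7.36054626]
```

```bash
python3 -m pendant '[[-3,-2.2,-2,-5],[-7,-5,-4,-10],[-10,-7.5,-6,-15],[-13,-10,-7,-20],[-16,-12,-7.4,-26],[-19,-14.5,-7.4,-26],[-22.5,-16.5,-7.4,-26],[-26,-19,-7.4,-26],[-29,-21.5,-7.4,-26],[-32.5,-24,-7.4,-26],[-36,-26.5,-7.4,-26],[-39,-29,-7.4,-26]]' 1
python3 - <<'E'
from h import *
o=ctrl.get_obs();print(o["q"],rot(o).round(3),toolshift(o,[.591,-.129,.327]))
E
```

```text
time_s: 1.1
eef_pos: [0.4747, 0.0859, 0.3271]
eef_rot: [0.0, 0.0, 1.0, 0.0]
wrist_force: [0.8, -0.0, -0.2]
opening: 1.001
grasp_force: 0.0
[-6.78695276e-02 -8.75102642e-02  1.73746914e+00  1.73042928e-04
  1.49163736e+00 -1.63854750e+00] [[-1.  0.  0.]
 [ 0.  1.  0.]
 [-0.  0. -1.]] [-1.16284791e+01 -2.14837642e+01  6.82727267e-03]
```

```bash
python3 -m pendant '[[-2,-3.6,0,0],[-4,-7.2,0,0],[-6,-10.8,0,0],[-8,-14.4,0,0],[-10,-18,0,0],[-11.6,-21.5,0,0],[-11.6,-21.5,0,0],[-11.6,-21.5,0,0]]' 1
python3 - <<'E'
from h import *
o=ctrl.get_obs();print(o["eef_pos"],o["wrist_force"])
a=imaging.camera("wrist");cv2.imwrite("pics/w1.png",a[:,:,::-1])
E
```

```text
time_s: 1.77
eef_pos: [0.5902, -0.1292, 0.3258]
eef_rot: [-0.001, 0.002, 1.0, 0.001]
wrist_force: [-0.7, 0.2, 0.1]
opening: 1.001
grasp_force: 0.0
[ 0.59021967 -0.12915308  0.32582282] [-0.69903956  0.1942168   0.06161633]
```

View pics/w1.png

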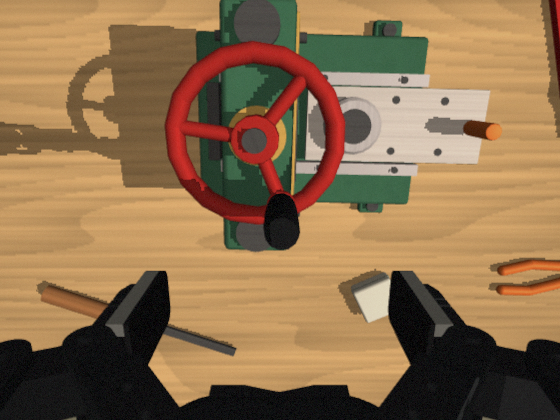

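The wrist view shows the handle's top face at (282,232) and its foot near (282,197). The hub is at (254,139), the wheel ring at x 166–345 / y 42–222, and the post is at (482,130).

```bash
python3 - <<'E'
from h import *
o=ctrl.get_obs()
t=onz(ray("wrist",(282,230),o),.2506);c=onz(ray("wrist",(282,216),o),.2266)
hb=onz(ray("wrist",(254,139),o),.2);w=onz(ray("wrist",(255.5,132),o),.191)
# hub via side view nut top
print(t,c,hb,w,tri(ray("wrist",(254,139),o),ray("side",(283.8,219.5))),tri(ray("wrist",(255.5,132),o),ray("side",(284.4,224.8))))
for x in(t,c): v=(x-hb)[:2];print(np.linalg.norm(v),np.degrees(np.arctan2(v[1],v[0])))
for q in((300,72),(296,164),(428,81),(409,170)):print(onz(ray("wrist",q,o),.062))
print("post top/base",onz(ray("wrist",(494,132),o),.096),onz(ray("wrist",(468,127),o),.05), "die",onz(ray("wrist",(355,125),o),.072))
print(toolshift(o,[t[0],t[1],.2326]))
E
```

```text
[ 0.58959232 -0.12522906  0.2506    ] [ 0.58926426 -0.12498344  0.2266    ] [ 0.54501093 -0.1430838   0.2       ] [ 0.54137167 -0.14255206  0.191     ] (array([ 0.54630814, -0.14308054,  0.20284616]), np.float64(0.003244253233139544)) (array([ 0.54562952, -0.14319931,  0.18813153]), np.float64(0.007975984424951989))
0.04802386889949227 21.825986728363432
0.04781192377536182 22.245388739670357
[ 0.4965581  -0.10598169  0.062     ]
[ 0.58665077 -0.10875632  0.062     ]
[0.50495424 0.0191614  0.062     ]
[0.59313794 0.00933493 0.062     ]
post top/base [0.55081413 0.07242308 0.096     ] [0.55012612 0.07061792 0.05      ] die [ 0.54621231 -0.05174652  0.072     ]
[0.01334919 0.22558957 9.35935515]
```

```bash
python3 -m pendant '[[0,0.4,3,0],[0,0.4,6,0],[0,0.4,8,0],[0,0.4,9.3,0],[0,0.4,9.3,0]]' 1 && python3 -m pendant '[[0,0,0,0],[0,0,0,0],[0,0,0,0],[0,0,0,0],[0,0,0,0],[0,0,0,0]]' 0
python3 - <<'E'
from h import *
b=imaging.camera("side");cv2.imwrite("pics/side1.png",cv2.resize(b[190:310,230:350,::-1],(600,600),interpolation=cv2.INTER_CUBIC))
import math
# circle offsets table tool cm: x=-X, y=+Y, z=-Z from angle 22deg
for k in range(0,25): 
    a=math.radians(22+15*k);print(15*k,round(-4.8*(math.cos(a)-math.cos(math.radians(22))),2),round(4.8*(math.sin(a)-math.sin(math.radians(22))),2),round(-2*15*k/360,2))
E
```

```text
time_s: 2.23
eef_pos: [0.5883, -0.1211, 0.2311]
eef_rot: [-0.003, -0.001, 1.0, 0.001]
wrist_force: [-1.0, 0.2, 0.5]
opening: 0.999
grasp_force: 0.0
time_s: 2.73
eef_pos: [0.591, -0.1249, 0.2362]
eef_rot: [0.001, 0.0, 1.0, -0.002]
wrist_force: [-0.7, -4.4, 5.2]
opening: 0.221
grasp_force: 58.3
0 -0.0 0.0 0.0
15 0.62 1.09 -0.08
30 1.5 1.98 -0.17
45 2.57 2.62 -0.25
60 3.78 2.96 -0.33
75 5.04 2.97 -0.42
90 6.25 2.65 -0.5
105 7.34 2.04 -0.58
120 8.23 1.16 -0.67
135 8.87 0.08 -0.75
150 9.2 -1.13 -0.83
165 9.21 -2.38 -0.92
180 8.9 -3.6 -1.0
195 8.28 -4.69 -1.08
210 7.41 -5.58 -1.17
225 6.33 -6.22 -1.25
240 5.12 -6.55 -1.33
255 3.87 -6.56 -1.42
270 2.65 -6.25 -1.5
285 1.56 -5.63 -1.58
300 0.67 -4.75 -1.67
315 0.03 -3.67 -1.75
330 -0.3 -2.47 -1.83
345 -0.31 -1.21 -1.92
360 -0.0 -0.0 -2.0
```

View pics/side1.png

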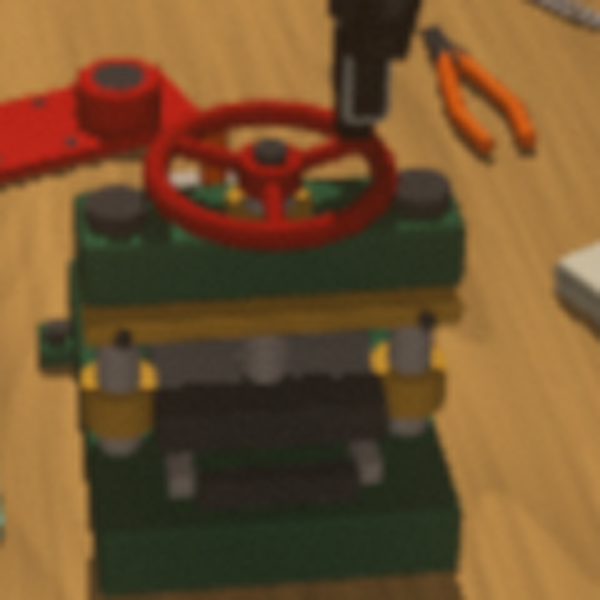

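```bash
python3 - <<'E'
from h import *
def ony(r,y): return r[0]+r[1]*(y-r[0][1])/r[1][1]
for c,y in(((275,334),-.173),((275,379),-.177),((275,448),-.177)):
    print(ony(ray("side",(230+c[0]/5,190+c[1]/5)),y))
E
```

```text
[ 0.54761388 -0.173       0.1175859 ]
[ 0.54746324 -0.177       0.09401616]
[ 0.54840141 -0.177       0.05198128]
```

The crop shows the ram's top front edge about 23 mm below the bar, so roughly 1.2 turns. I'll wind the first half turn.

```bash
python3 -m pendant '[[0.62,1.09,-0.08,0],[1.5,1.98,-0.17,0],[2.57,2.62,-0.25,0],[3.78,2.96,-0.33,0],[5.04,2.97,-0.42,0],[6.25,2.65,-0.5,0],[7.34,2.04,-0.58,0],[8.23,1.16,-0.67,0],[8.87,0.08,-0.75,0],[9.2,-1.13,-0.83,0],[9.21,-2.38,-0.92,0],[8.9,-3.6,-1.0,0]]' 0
python3 - <<'E'
import math
for k in range(0,13):
    a=math.radians(202+15*k);print(15*k,round(-4.8*(math.cos(a)-math.cos(math.radians(202))),2),round(4.8*(math.sin(a)-math.sin(math.radians(202))),2),round(-2*15*k/360,2))
E
```

```text
time_s: 3.78
eef_pos: [0.5009, -0.1578, 0.2457]
eef_rot: [0.0, -0.0, 1.0, 0.002]
wrist_force: [-4.9, 9.2, 10.1]
opening: 0.219
grasp_force: 60.9
0 -0.0 0.0 0.0
15 -0.62 -1.09 -0.08
30 -1.5 -1.98 -0.17
45 -2.57 -2.62 -0.25
60 -3.78 -2.96 -0.33
75 -5.04 -2.97 -0.42
90 -6.25 -2.65 -0.5
105 -7.34 -2.04 -0.58
120 -8.23 -1.16 -0.67
135 -8.87 -0.08 -0.75
150 -9.2 1.13 -0.83
165 -9.21 2.38 -0.92
180 -8.9 3.6 -1.0
```

```bash
python3 -m pendant '[[-0.62,-1.09,-0.08,0],[-1.5,-1.98,-0.17,0],[-2.57,-2.62,-0.25,0],[-3.78,-2.96,-0.33,0],[-5.04,-2.97,-0.42,0],[-6.25,-2.65,-0.5,0],[-7.34,-2.04,-0.58,0],[-8.23,-1.16,-0.67,0],[-8.23,-1.16,-0.67,0]]' 0
python3 - <<'E'
from h import *
def ony(r,y): return r[0]+r[1]*(y-r[0][1])/r[1][1]
o=ctrl.get_obs();print(o["wrist_force"],o["eef_pos"])
b=imaging.camera("side");cv2.imwrite("pics/side2.png",cv2.resize(b[220:300,245:325,::-1],(800,800),interpolation=cv2.INTER_CUBIC)[:600])
E
```

```text
time_s: 4.53
eef_pos: [0.5857, -0.1728, 0.2529]
eef_rot: [0.002, 0.0, 1.0, -0.003]
wrist_force: [4.0, -6.5, 2.7]
opening: 0.219
grasp_force: 60.1
[ 4.04258112 -6.54424536  2.72693559] [ 0.58574598 -0.17277879  0.25294454]
```

View pics/side2.png

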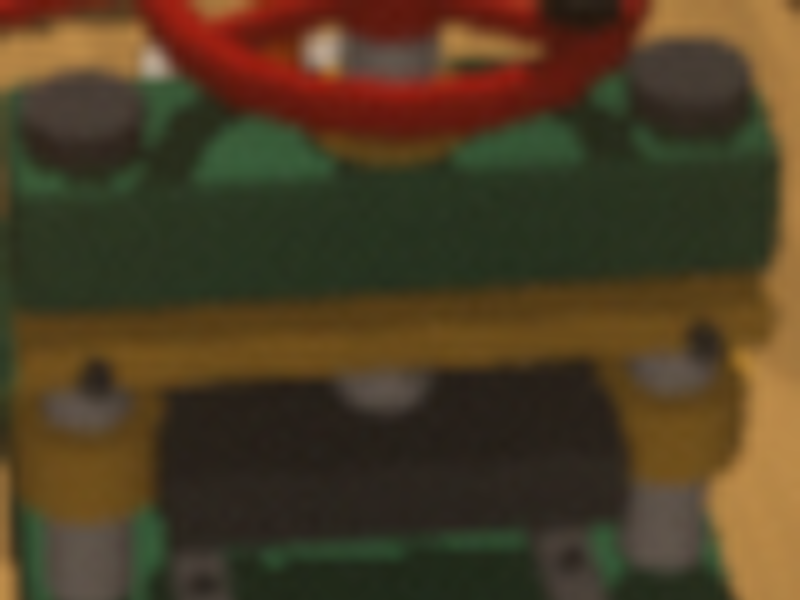

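The view shows the bar's lower edge at crop row ~374, the ram's top front edge at ~463 and its bottom edge at ~537, all at mid-width.

```bash
python3 - <<'E'
from h import *
import math
def ony(r,y): return r[0]+r[1]*(y-r[0][1])/r[1][1]
for c,y in(((390,374),-.173),((390,463),-.177),((390,537),-.177)):
    print(ony(ray("side",(245+c[0]/10,220+c[1]/10)),y))
for k in range(0,13):
    a=math.radians(322+15*k);print(15*k,round(-4.8*(math.cos(a)-math.cos(math.radians(322))),2),round(4.8*(math.sin(a)-math.sin(math.radians(322))),2),round(-2*15*k/360,2))
E
```

```text
[ 0.54524943 -0.173       0.11606599]
[ 0.5450745  -0.177       0.09277295]
[ 0.54554897 -0.177       0.07041217]
0 -0.0 0.0 0.0
15 -0.64 1.08 -0.08
30 -0.97 2.29 -0.17
45 -0.98 3.54 -0.25
60 -0.67 4.75 -0.33
75 -0.05 5.84 -0.42
90 0.83 6.74 -0.5
105 1.91 7.37 -0.58
120 3.11 7.71 -0.67
135 4.37 7.72 -0.75
150 5.58 7.41 -0.83
165 6.67 6.79 -0.92
180 7.56 5.91 -1.0
```

Thickness comes out at 22.4 mm, which checks. The gap is 23.3 mm, about 1.16 turns more, so I'll wind 315° fast and then go gently.

```bash
python3 -m pendant '[[-0.64,1.08,-0.08,0],[-0.97,2.29,-0.17,0],[-0.98,3.54,-0.25,0],[-0.67,4.75,-0.33,0],[-0.05,5.84,-0.42,0],[0.83,6.74,-0.5,0],[1.91,7.37,-0.58,0],[3.11,7.71,-0.67,0],[4.37,7.72,-0.75,0],[5.58,7.41,-0.83,0],[6.67,6.79,-0.92,0],[7.56,5.91,-1.0,0]]' 0
python3 - <<'E'
import math
for k in range(0,13):
    a=math.radians(142+15*k);print(15*k,round(-4.8*(math.cos(a)-math.cos(math.radians(142))),2),round(4.8*(math.sin(a)-math.sin(math.radians(142))),2),round(-2*15*k/360,2))
E
```

```text
time_s: 5.58
eef_pos: [0.5106, -0.1128, 0.2626]
eef_rot: [0.005, 0.0, 1.0, -0.001]
wrist_force: [15.6, -2.5, -5.4]
opening: 0.217
grasp_force: 59.6
0 -0.0 0.0 0.0
15 0.64 -1.08 -0.08
30 0.97 -2.29 -0.17
45 0.98 -3.54 -0.25
60 0.67 -4.75 -0.33
75 0.05 -5.84 -0.42
90 -0.83 -6.74 -0.5
105 -1.91 -7.37 -0.58
120 -3.11 -7.71 -0.67
135 -4.37 -7.72 -0.75
150 -5.58 -7.41 -0.83
165 -6.67 -6.79 -0.92
180 -7.56 -5.91 -1.0
```

```bash
python3 -m pendant '[[0.64,-1.08,-0.08,0],[0.97,-2.29,-0.17,0],[0.98,-3.54,-0.25,0],[0.67,-4.75,-0.33,0],[0.05,-5.84,-0.42,0],[-0.83,-6.74,-0.5,0],[-1.91,-7.37,-0.58,0],[-3.11,-7.71,-0.67,0],[-4.37,-7.72,-0.75,0],[-4.37,-7.72,-0.75,0]]' 0
python3 - <<'E'
from h import *
import math
def ony(r,y): return r[0]+r[1]*(y-r[0][1])/r[1][1]
o=ctrl.get_obs();print(o["wrist_force"],o["eef_pos"])
b=imaging.camera("side");cv2.imwrite("pics/side3.png",cv2.resize(b[220:300,245:325,::-1],(800,800),interpolation=cv2.INTER_CUBIC)[:600])
for k in range(0,21):
    a=math.radians(277+5*k);print(5*k,round(-4.8*(math.cos(a)-math.cos(math.radians(277))),2),round(4.8*(math.sin(a)-math.sin(math.radians(277))),2),round(-2*5*k/360,2))
E
```

```text
time_s: 6.42
eef_pos: [0.5527, -0.1921, 0.2703]
eef_rot: [0.001, 0.001, 1.0, -0.003]
wrist_force: [-1.5, -8.9, 5.2]
opening: 0.217
grasp_force: 60.7
[-1.51167702 -8.90083842  5.22463888] [ 0.55267514 -0.19210637  0.27029424]
0 -0.0 0.0 0.0
5 -0.41 0.07 -0.03
10 -0.82 0.17 -0.06
15 -1.21 0.31 -0.08
20 -1.59 0.49 -0.11
25 -1.96 0.69 -0.14
30 -2.3 0.93 -0.17
35 -2.63 1.2 -0.19
40 -2.93 1.49 -0.22
45 -3.2 1.81 -0.25
50 -3.44 2.15 -0.28
55 -3.65 2.51 -0.31
60 -3.83 2.89 -0.33
65 -3.98 3.28 -0.36
70 -4.09 3.68 -0.39
75 -4.17 4.1 -0.42
80 -4.21 4.51 -0.44
85 -4.21 4.93 -0.47
90 -4.18 5.35 -0.5
95 -4.11 5.76 -0.53
100 -4.01 6.17 -0.56
```

View pics/side3.png

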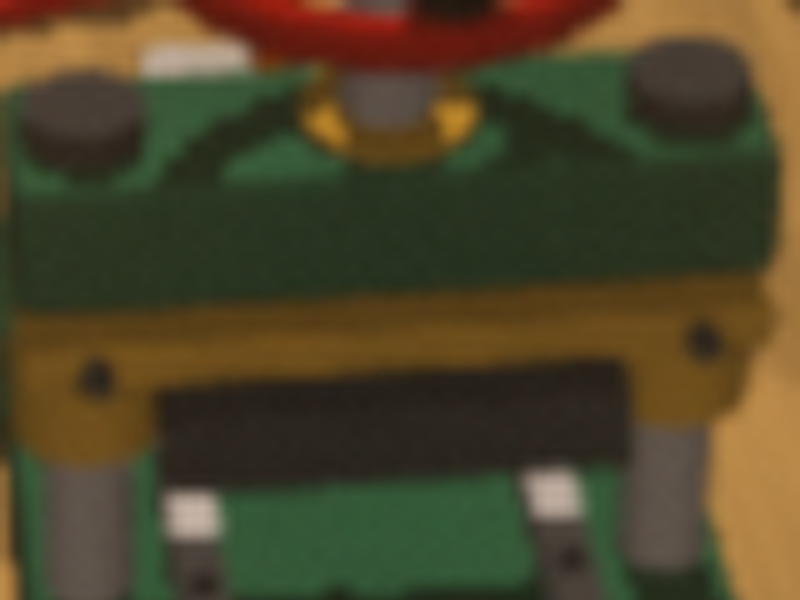

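The ram's bottom edge has risen to row ~478, about 17.5 mm, which leaves about 5 mm (~95°). From here I'll go slowly.

```bash
python3 -m pendant '[[-0.41,0.07,-0.03,0],[-0.82,0.17,-0.06,0],[-1.21,0.31,-0.08,0],[-1.59,0.49,-0.11,0],[-1.96,0.69,-0.14,0],[-2.3,0.93,-0.17,0],[-2.63,1.2,-0.19,0],[-2.93,1.49,-0.22,0],[-3.2,1.81,-0.25,0],[-3.2,1.81,-0.25,0],[-3.2,1.81,-0.25,0]]' 0
cat > t.py <<'E'
import sys,math
from h import *
a0=float(sys.argv[1]);st=float(sys.argv[2]);n=int(sys.argv[3])
o=ctrl.get_obs();v=o["eef_pos"][:2]-[.545,-.143];f=o["wrist_force"];u=v/np.linalg.norm(v)
print("ang",np.degrees(np.arctan2(v[1],v[0]))%360,"r",np.linalg.norm(v),"tangF",f[1]*u[0]-f[0]*u[1],"radF",f[:2]@u,"fz",f[2],"tauz",o["torque"][2])
r0=math.radians(a0)
print([[round(-4.8*(math.cos(math.radians(a0+st*k))-math.cos(r0)),2),round(4.8*(math.sin(math.radians(a0+st*k))-math.sin(r0)),2),round(-st*k/180,2)] for k in range(1,n+1)])
E
python3 t.py 322 3 14
```

```text
time_s: 7.38
eef_pos: [0.5849, -0.1738, 0.2729]
eef_rot: [0.002, 0.001, 1.0, -0.003]
wrist_force: [2.7, -10.4, 1.5]
opening: 0.22
grasp_force: 60.7
ang 322.31252718488815 r 0.05041938146299848 tangF -6.560962980555556 radF 8.535974732205423 fz 1.5400014399485649 tauz 0.0024119059037846866
[[-0.15, 0.2, -0.02], [-0.29, 0.41, -0.03], [-0.42, 0.63, -0.05], [-0.53, 0.85, -0.07], [-0.64, 1.08, -0.08], [-0.73, 1.31, -0.1], [-0.81, 1.55, -0.12], [-0.87, 1.79, -0.13], [-0.93, 2.04, -0.15], [-0.97, 2.29, -0.17], [-1.0, 2.54, -0.18], [-1.01, 2.79, -0.2], [-1.02, 3.04, -0.22], [-1.01, 3.29, -0.23]]
```

```bash
python3 -m pendant '[[-0.15,0.2,-0.02,0],[-0.29,0.41,-0.03,0],[-0.42,0.63,-0.05,0],[-0.53,0.85,-0.07,0],[-0.64,1.08,-0.08,0]]' 0
python3 t.py 337 3 5
```

```text
time_s: 7.8
eef_pos: [0.5912, -0.1632, 0.2737]
eef_rot: [0.002, 0.001, 1.0, -0.003]
wrist_force: [1.7, -9.8, 4.1]
opening: 0.212
grasp_force: 60.7
ang 336.3376269606095 r 0.050419260047175785 tangF -8.30521123007432 radF 5.4415002762528255 fz 4.090902073203645 tauz 0.02068228237976785
[[-0.09, 0.23, -0.02], [-0.17, 0.47, -0.03], [-0.24, 0.71, -0.05], [-0.29, 0.96, -0.07], [-0.33, 1.21, -0.08]]
```

```bash
python3 t.py 337 2 7; python3 t.py 347 2 7
```

```text
ang 336.3376269606095 r 0.050419260047175785 tangF -8.30521123007432 radF 5.4415002762528255 fz 4.090902073203645 tauz 0.02068228237976785
[[-0.06, 0.16, -0.01], [-0.12, 0.31, -0.02], [-0.17, 0.47, -0.03], [-0.22, 0.63, -0.04], [-0.26, 0.8, -0.06], [-0.29, 0.96, -0.07], [-0.32, 1.12, -0.08]]
ang 336.3376269606095 r 0.050419260047175785 tangF -8.30521123007432 radF 5.4415002762528255 fz 4.090902073203645 tauz 0.02068228237976785
[[-0.03, 0.16, -0.01], [-0.06, 0.33, -0.02], [-0.09, 0.49, -0.03], [-0.1, 0.66, -0.04], [-0.12, 0.83, -0.06], [-0.12, 1.0, -0.07], [-0.12, 1.16, -0.08]]
```

```bash
python3 -m pendant '[[-0.06,0.16,-0.01,0],[-0.12,0.31,-0.02,0],[-0.17,0.47,-0.03,0],[-0.22,0.63,-0.04,0],[-0.26,0.8,-0.06,0]]' 0 | sed -n 2p
python3 t.py 347 2 5
```

```text
eef_pos: [0.5939, -0.1549, 0.2743]
ang 346.30566138893107 r 0.050315083427688305 tangF -7.274773537389909 radF 4.370099443767587 fz 1.6064059199477292 tauz 0.009915767128346298
[[-0.03, 0.16, -0.01], [-0.06, 0.33, -0.02], [-0.09, 0.49, -0.03], [-0.1, 0.66, -0.04], [-0.12, 0.83, -0.06]]
```

```bash
python3 -m pendant '[[-0.03,0.16,-0.01,0],[-0.06,0.33,-0.02,0],[-0.09,0.49,-0.03,0],[-0.1,0.66,-0.04,0],[-0.12,0.83,-0.06,0]]' 0 | sed -n 2p
python3 t.py 357 2 5
```

```text
eef_pos: [0.595, -0.1464, 0.2748]
ang 356.11685632813936 r 0.050133203037437485 tangF -7.716483846114291 radF 2.4872334705429333 fz 2.392370634903448 tauz -0.018004034822999077
[[-0.01, 0.17, -0.01], [-0.01, 0.33, -0.02], [-0.0, 0.5, -0.03], [0.01, 0.67, -0.04], [0.03, 0.84, -0.06]]
```

```bash
python3 -m pendant '[[-0.01,0.17,-0.01,0],[-0.01,0.33,-0.02,0],[0,0.5,-0.03,0],[0.01,0.67,-0.04,0],[0.03,0.84,-0.06,0]]' 0 | sed -n 2p
python3 t.py 7 2 5
```

```text
eef_pos: [0.5946, -0.1379, 0.2754]
ang 5.901308646895612 r 0.04987969774549474 tangF -8.294164941285514 radF 0.6819563238279437 fz 1.7283224601172438 tauz -0.015824842379061656
[[0.02, 0.17, -0.01], [0.05, 0.33, -0.02], [0.09, 0.49, -0.03], [0.13, 0.66, -0.04], [0.17, 0.82, -0.06]]
```

```bash
python3 -m pendant '[[0.02,0.17,-0.01,0],[0.05,0.33,-0.02,0],[0.09,0.49,-0.03,0],[0.13,0.66,-0.04,0]]' 0 | sed -n 2p
python3 t.py 15 2 5
```

```text
eef_pos: [0.5932, -0.1313, 0.2758]
ang 13.61723470152391 r 0.0496417442136727 tangF -8.255796607047671 radF -1.0323117194321374 fz 2.8252664492759827 tauz -0.01747953067391589
[[0.05, 0.16, -0.01], [0.1, 0.32, -0.02], [0.16, 0.48, -0.03], [0.22, 0.63, -0.04], [0.29, 0.79, -0.06]]
```

```bash
python3 -m pendant '[[0.05,0.16,-0.01,0],[0.1,0.32,-0.02,0],[0.16,0.48,-0.03,0],[0.22,0.63,-0.04,0]]' 0 | sed -n 2p
python3 t.py 23 2 5
```

```text
eef_pos: [0.591, -0.1251, 0.2762]
ang 21.30016882155657 r 0.04940086771662109 tangF -8.393425973701868 radF -2.0645287301998705 fz 2.730498634988599 tauz 0.05055703082409895
[[0.07, 0.15, -0.01], [0.14, 0.3, -0.02], [0.22, 0.45, -0.03], [0.3, 0.6, -0.04], [0.39, 0.74, -0.06]]
```

```bash
python3 -m pendant '[[0.07,0.15,-0.01,0],[0.14,0.3,-0.02,0],[0.22,0.45,-0.03,0],[0.3,0.6,-0.04,0]]' 0 | sed -n 2p
python3 t.py 31 2 5
```

```text
eef_pos: [0.588, -0.1192, 0.2766]
ang 28.969523426168656 r 0.04910588095980101 tangF -8.94771440099959 radF -4.49944149994161 fz 2.3817650376133637 tauz 0.04441035134723538
[[0.09, 0.14, -0.01], [0.18, 0.28, -0.02], [0.28, 0.42, -0.03], [0.38, 0.55, -0.04], [0.49, 0.68, -0.06]]
```

```bash
python3 -m pendant '[[0.09,0.14,-0.01,0],[0.18,0.28,-0.02,0],[0.28,0.42,-0.03,0],[0.38,0.55,-0.04,0]]' 0 | sed -n 2p
python3 t.py 39 2 5
```

```text
eef_pos: [0.5842, -0.1139, 0.2771]
ang 36.566658409726855 r 0.048824450170544244 tangF -8.770786580518656 radF -6.04051235576479 fz 3.785610060619641 tauz 0.02668139329081092
[[0.11, 0.13, -0.01], [0.22, 0.25, -0.02], [0.34, 0.37, -0.03], [0.46, 0.49, -0.04], [0.58, 0.6, -0.06]]
```

```bash
python3 -m pendant '[[0.11,0.13,-0.01,0],[0.22,0.25,-0.02,0],[0.34,0.37,-0.03,0],[0.46,0.49,-0.04,0]]' 0 | sed -n 2p
python3 t.py 47 2 5
```

```text
eef_pos: [0.5798, -0.1092, 0.2775]
ang 44.218138274659196 r 0.048501954391433726 tangF -8.262466241794932 radF -5.511871266826071 fz 1.7480573635665102 tauz 0.04280217283651232
[[0.12, 0.11, -0.01], [0.25, 0.22, -0.02], [0.38, 0.32, -0.03], [0.52, 0.42, -0.04], [0.66, 0.52, -0.06]]
```

```bash
python3 -m pendant '[[0.12,0.11,-0.01,0],[0.25,0.22,-0.02,0],[0.38,0.32,-0.03,0],[0.52,0.42,-0.04,0]]' 0 | sed -n 2p
python3 t.py 55 2 5
```

```text
eef_pos: [0.5747, -0.1051, 0.2779]
ang 51.92275923766545 r 0.048158306295058385 tangF -8.919460114562035 radF -7.509423528548396 fz 2.45464111564968 tauz 0.05260250227436811
[[0.14, 0.09, -0.01], [0.28, 0.18, -0.02], [0.43, 0.27, -0.03], [0.57, 0.34, -0.04], [0.72, 0.42, -0.06]]
```

```bash
python3 -m pendant '[[0.14,0.09,-0.01,0],[0.28,0.18,-0.02,0],[0.43,0.27,-0.03,0],[0.57,0.34,-0.04,0]]' 0 | sed -n 2p
python3 t.py 63 2 5
```

```text
eef_pos: [0.5697, -0.102, 0.2784]
ang 58.919213129516024 r 0.047838705063850046 tangF -14.059650092148079 radF -6.233025579168151 fz -2.577501313409444 tauz -0.01418793658188151
[[0.15, 0.07, -0.01], [0.3, 0.14, -0.02], [0.46, 0.2, -0.03], [0.62, 0.26, -0.04], [0.78, 0.31, -0.06]]
```

Resistance has started to rise, so I'll go one small step at a time.

```bash
python3 -m pendant '[[0.08,0.04,0,0],[0.08,0.04,0,0]]' 0 | sed -n 2p
python3 t.py 64 1 3
```

```text
eef_pos: [0.5695, -0.1019, 0.2784]
ang 59.13276036858991 r 0.04784844718685915 tangF -14.40430739996831 radF -6.318350175767979 fz -1.2457485576160388 tauz 0.007388945634653614
[[0.08, 0.04, -0.01], [0.15, 0.07, -0.01], [0.23, 0.1, -0.02]]
```

```bash
python3 -m pendant '[[0.08,0.04,0,0],[0.15,0.07,-0.01,0],[0.15,0.07,-0.01,0]]' 0 | sed -n 2p
python3 t.py 66 1 3
```

```text
eef_pos: [0.5691, -0.1017, 0.2784]
ang 59.73159119955435 r 0.047805637771435094 tangF -20.583700065406184 radF -5.552092333955603 fz -4.783957239954906 tauz 0.04972084801476408
[[0.08, 0.03, -0.01], [0.15, 0.07, -0.01], [0.23, 0.1, -0.02]]
```

It is firmly on the stop, with about 12 N more than plain turning and no movement. Now I'll back off a quarter turn.

```bash
python3 t.py 66 -9 11
```

```text
ang 59.73159119955435 r 0.047805637771435094 tangF -20.583700065406184 radF -5.552092333955603 fz -4.783957239954906 tauz 0.04972084801476408
[[-0.66, -0.36, 0.05], [-1.26, -0.82, 0.1], [-1.78, -1.36, 0.15], [-2.2, -1.99, 0.2], [-2.53, -2.66, 0.25], [-2.74, -3.39, 0.3], [-2.84, -4.13, 0.35], [-2.82, -4.89, 0.4], [-2.68, -5.63, 0.45], [-2.43, -6.34, 0.5], [-2.07, -7.0, 0.55]]
```

```bash
python3 -m pendant '[[-0.66,-0.36,0.05,0],[-1.26,-0.82,0.1,0],[-1.78,-1.36,0.15,0],[-2.2,-1.99,0.2,0],[-2.53,-2.66,0.25,0],[-2.74,-3.39,0.3,0],[-2.84,-4.13,0.35,0],[-2.82,-4.89,0.4,0],[-2.68,-5.63,0.45,0],[-2.43,-6.34,0.5,0],[-2.07,-7.0,0.55,0],[-2.07,-7.0,0.55,0]]' 0
python3 t.py 327 -9 1
```

```text
time_s: 12.8
eef_pos: [0.5885, -0.1685, 0.2733]
eef_rot: [0.004, 0.0, 1.0, -0.001]
wrist_force: [6.8, -1.9, 2.7]
opening: 0.217
grasp_force: 60.8
ang 329.61131101770445 r 0.05040764286013364 tangF 1.8324376320903564 radF 6.85618693452772 fz 2.7413040765541448 tauz -0.008740855883149313
[[0.46, -0.6, 0.05]]
```

```bash
python3 -m pendant '[[0,0,0,0],[0,0,0,0],[0,0,0,0],[0,0,0,0],[0,0,0,0],[0,0,-1,0],[0,0,-4,0],[0,0,-8,0],[0,0,-8,0]]' 1
python3 - <<'E'
from h import *
o=ctrl.get_obs();print(rot(o).round(3),toolshift(o,[.5505,.072,.35]),toolshift(o,[.5505,.072,.20]))
E
```

```text
time_s: 13.55
eef_pos: [0.5887, -0.1684, 0.3607]
eef_rot: [0.006, -0.0, 1.0, -0.003]
wrist_force: [0.9, -0.3, 2.0]
opening: 1.002
grasp_force: 0.0
[[-1.    -0.     0.012]
 [-0.     1.    -0.006]
 [-0.012 -0.006 -1.   ]] [ 3.82422471 24.04779417  0.87697801] [ 4.00030926 24.1376389  15.87567536]
```

```bash
python3 -m pendant '[[0.7,4,0,0],[1.4,8,0,0],[2,12,0,0],[2.7,16,0,0],[3.3,20,2,0],[4,24,4,0],[4,24,8,0],[4,24,12,0],[4,24,15.9,0],[4,24,15.9,0],[4,24,15.9,0]]' 1
python3 - <<'E'
from h import *
o=ctrl.get_obs();print(o["eef_pos"],o["wrist_force"])
a=imaging.camera("wrist");cv2.imwrite("pics/w2.png",a[:,:,::-1])
im=a.astype(int);r,g,b=im[...,0],im[...,1],im[...,2]
m=((r>150)&(g>50)&(g<150)&(b<80)&(r-g>60)).astype(np.uint8)
n,l,s,c=cv2.connectedComponentsWithStats(m)
print([(s[i],c[i].round(1)) for i in range(1,n) if s[i][4]>150])
E
```

```text
time_s: 14.47
eef_pos: [0.545, 0.0729, 0.1911]
eef_rot: [-0.002, -0.0, 1.0, 0.0]
wrist_force: [0.4, 0.5, 0.9]
opening: 1.0
grasp_force: 0.0
[0.54501083 0.0728836  0.19113052] [0.36519241 0.51888697 0.92116677]
[(array([493, 121,  29,  31, 214], dtype=int32), array([511.4, 135.6])), (array([262, 218,  24,  22, 420], dtype=int32), array([273.6, 228.2])), (array([366, 366,  42,  17, 334], dtype=int32), array([385.6, 374.7]))]
```

View pics/w2.png

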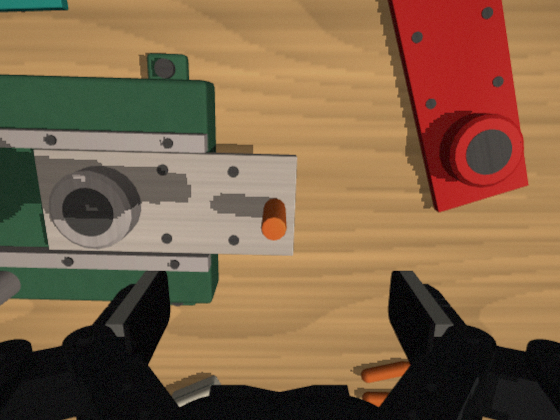

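The post's top is at (273.6,228). The aluminium plate lies between the rails, with the die at (88,213).

```bash
python3 - <<'E'
from h import *
o=ctrl.get_obs()
p=onz(ray("wrist",(273.6,228.2),o),.096);d=onz(ray("wrist",(88,213),o),.072)
r=[onz(ray("wrist",q,o),.05) for q in((296,155),(294,255),(36,150),(48,250))]
e=[onz(ray("wrist",q,o),.062) for q in((0,129),(205,137),(0,255),(205,256))]
print(p,d,np.linalg.norm((p-d)[:2]),(d-p)[:2]);print(r,e)
print(toolshift(o,[p[0],p[1],.082]))
E
```

```text
[0.55395141 0.069855   0.096     ] [ 0.55183212 -0.0566499   0.072     ] 0.1265226544104362 [-0.00211929 -0.1265049 ]
[array([0.51573828, 0.08528553, 0.05      ]), array([0.59283524, 0.08481103, 0.05      ]), array([ 0.51225543, -0.09818746,  0.05      ]), array([ 0.58869749, -0.10336664,  0.05      ])] [array([ 0.49658643, -0.11165791,  0.062     ]), array([0.50178633, 0.02386523, 0.062     ]), array([ 0.5874387 , -0.13124836,  0.062     ]), array([0.58821907, 0.0189577 , 0.062     ])]
[-0.68759267 -0.2713944  11.16719089]
```

```bash
python3 -m pendant '[[-0.7,-0.27,3.5,0],[-0.7,-0.27,7,0],[-0.7,-0.27,9.5,0],[-0.7,-0.27,10.4,0],[-0.7,-0.27,10.4,0]]' 1 && python3 -m pendant '[[0,0,0,0],[0,0,0,0],[0,0,0,0],[0,0,0,0],[0,0,0,0],[0,0,0,0]]' 0
```

```text
time_s: 14.93
eef_pos: [0.5538, 0.0696, 0.0886]
eef_rot: [-0.0, 0.0, 1.0, -0.0]
wrist_force: [-0.6, -0.6, 0.0]
opening: 0.998
grasp_force: 0.0
time_s: 15.43
eef_pos: [0.5536, 0.07, 0.0888]
eef_rot: [0.001, -0.0, 1.0, -0.0]
wrist_force: [-1.2, -0.2, 5.6]
opening: 0.165
grasp_force: 58.5
```

```bash
python3 -m pendant '[[0.02,-0.7,0,0],[0.04,-1.5,0,0],[0.06,-2.4,0,0],[0.08,-3.3,0,0],[0.1,-4.2,0,0],[0.12,-5.1,0,0],[0.13,-6,0,0],[0.15,-6.6,0,0],[0.16,-7,0,0],[0.16,-7,0,0]]' 0
```

```text
time_s: 16.27
eef_pos: [0.5524, 0.0003, 0.0891]
eef_rot: [0.001, 0.0, 1.0, 0.001]
wrist_force: [0.4, 3.2, 5.7]
opening: 0.167
grasp_force: 59.1
```

Now I'll feel for the stop with small steps.

```bash
python3 -m pendant '[[0,-0.2,0,0],[0.01,-0.4,0,0],[0.01,-0.6,0,0],[0.02,-0.8,0,0],[0.02,-1.0,0,0],[0.02,-1.0,0,0]]' 0
```

```text
time_s: 16.77
eef_pos: [0.5521, -0.0088, 0.0891]
eef_rot: [0.001, 0.0, 1.0, 0.001]
wrist_force: [0.1, 6.1, 6.4]
opening: 0.167
grasp_force: 59.2
```

```bash
python3 -m pendant '[[0,-0.15,0,0],[0,-0.3,0,0],[0,-0.45,0,0],[0,-0.45,0,0]]' 0
```

```text
time_s: 17.1
eef_pos: [0.5521, -0.0132, 0.0891]
eef_rot: [0.001, 0.0, 1.0, 0.001]
wrist_force: [0.6, 6.0, 6.1]
opening: 0.169
grasp_force: 59.2
```

```bash
python3 -m pendant '[[0,-0.1,0,0],[0,-0.2,0,0],[0,-0.3,0,0],[0,-0.3,0,0]]' 0
```

```text
time_s: 17.43
eef_pos: [0.5521, -0.0161, 0.0891]
eef_rot: [0.001, 0.0, 1.0, 0.001]
wrist_force: [-0.3, 7.1, 6.8]
opening: 0.169
grasp_force: 59.3
```

```bash
python3 -m pendant '[[0,-0.1,0,0],[0,-0.2,0,0],[0,-0.2,0,0]]' 0
```

```text
time_s: 17.68
eef_pos: [0.5521, -0.018, 0.0891]
eef_rot: [0.001, 0.0, 1.0, 0.001]
wrist_force: [-0.7, 7.7, 6.3]
opening: 0.167
grasp_force: 59.3
```

```bash
python3 -m pendant '[[0,-0.1,0,0],[0,-0.2,0,0],[0,-0.2,0,0]]' 0
```

```text
time_s: 17.93
eef_pos: [0.5521, -0.0199, 0.0891]
eef_rot: [0.001, 0.0, 1.0, 0.001]
wrist_force: [0.3, 8.6, 6.8]
opening: 0.163
grasp_force: 59.3
```

```bash
python3 -m pendant '[[0,-0.1,0,0],[0,-0.2,0,0],[0,-0.2,0,0]]' 0
```

```text
time_s: 18.18
eef_pos: [0.5521, -0.02, 0.0891]
eef_rot: [0.001, 0.0, 1.0, 0.003]
wrist_force: [0.4, 15.9, 7.8]
opening: 0.169
grasp_force: 59.6
```

The plate is blocked at home: the post is at y = -0.020, against about -0.018 expected. I'll release and retreat straight up.

```bash
python3 -m pendant '[[0,0,0,0],[0,0,0,0],[0,0,0,0],[0,0,0,0],[0,0,0,0],[0,0.2,-2,0],[0,1,-5,0],[0,4,-8,0],[0,8,-11,0],[0,12,-13,0],[0,12,-13,0],[0,12,-13,0]]' 1
python3 - <<'E'
from h import *
o=ctrl.get_obs()
a=imaging.camera("side");b=imaging.camera("wrist")
c=np.zeros((420,760,3),np.uint8)
c[:360,:400]=cv2.resize(a[195:315,225:358],(400,360));c[:270,400:]=cv2.resize(b,(360,270))
cv2.imwrite("pics/end.png",c[:,:,::-1])
E
```

```text
time_s: 19.18
eef_pos: [0.5524, 0.0989, 0.2205]
eef_rot: [0.002, -0.002, 1.0, 0.0]
wrist_force: [-0.0, -0.8, 0.0]
opening: 1.002
grasp_force: 0.0
```

View pics/end.png

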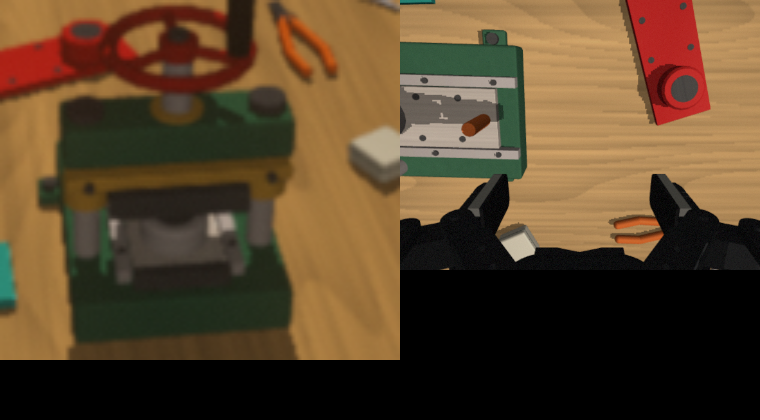

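The picture shows the plate against the rear stop (side crop ~175,255), the die under the raised ram, a small gap under the bar, and the bystanders where they were.

```bash
python3 - <<'E'
from h import *
from bench import workorder
o=ctrl.get_obs();print(onz(ray("wrist",(108,201),o),.096))
print(workorder.hand_in())
E
```

```text
[ 0.5473633  -0.01821339  0.096     ]
the job is handed in; nothing more can be done
None
```

The press is open: the ram was wound up firmly to its stop and backed off a quarter turn. The shuttle plate is home against the rear stop with the die under the ram. The gripper is clear of everything, and the job was handed in at about 19 s.

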